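# Nest the camp saucepans with their handles fanned

### The arm

A 6-joint arm with a two-finger parallel gripper is mounted at the origin on the work surface. World frame = base frame: x ahead of the robot, y to its left, z up, the work surface at z = 0. Lengths are in m, angles in rad, forces in N, time in s.
With the tool pointing down it reaches from about 0.35 to 0.85 m from the base axis. Payload 8.1 kg.
Tool frame: the origin (TCP) lies midway between the tips of the shut fingers; the grasp point (between the pads) lies tcp_to_grasp behind it (tcp_to_grasp is the distance from the TCP to the grasp point, in m); z points along the fingers, y is the direction in which the jaws open and shut (so a half turn about z gives the same grasp; the last joint's range is limited). The gripper opens to 93 mm and grips with 3 to 60 N. Pads are 15 mm wide; open, the fingers measure 128 mm over their backs; the gripper's body (75 mm by 188 mm) begins 65 mm behind the grasp point.
Start: joints at [-1.417, 0.13, 1.488, -0, 1.523, -0.085], TCP at [0.142, -0.583, 0.219] pointing down, gripper open.
Joint ranges: [-2.96, 2.96], [-0.89, 2.26], [0.02, 2.5], [-1.34, 4.48], [0, 2.73], [-2.66, 2.66]. Speed limits (rad/s): [2.39, 2.39, 2.79, 3.14, 3.14, 3.14].

### API

Orientations are given as a unit quaternion [x, y, z, w].
In Python, from station import get_obs, camera, camera_info, job_done, regions_of, mark_of, tcp_to_grasp gives the robot as it stands.
- The arm moves only by the tool step_arm, never from a script. Its argument "series" is a list that holds one entry, the list of rows, each a list of 4 numbers: the shift along the tool's x, y, z in cm, then the turn about the tool's z in degrees. In form: [[[x, y, z, spin], ...]]. A call has 1 to 5 rows; each row is the pose to reach, as a shift and turn from the pose commanded when the call began, along the tool's axes at that moment; what a row does not reach only later rows make up. A row lasts 1/8 s, in which the tool goes at most 62.5 mm and 10.7 degrees, less where a joint would pass 70% of its speed; a pose out of reach is approached as far as the arm can. A call with a gripper value outside its range is refused whole. "claw" is the opening, from 0 (shut) to 1 (fully open), set as the call begins (left out, the last holds). The fingers move at their own pace and stop on an object; "grip_force" is the grip in N (left out, the last holds). Time passes only in rows, so rows that repeat a pose let the fingers close. It gives the time, the measured TCP pose, the force and the opening at its end, in the units of the state.
- get_obs(): the state, without advancing time (a new reading comes with each control period).
- camera(name): name is "scene" or "top"; returns the picture (420x560x3 uint8, blue, green, red); there is no depth.
- camera_info(name): a dict with "mtx" (3x3 intrinsics, pixels), "R" (3x3) and "t" (3): a world point X has camera coordinates R X + t. Camera axes: x right, y down, z forward; pixel columns grow to the right and rows downward; lengths in m; the calibration is good to about 2 mm. A picture is of the moment at which its call begins. camera_info takes no time and is no camera call.
- job_done(): hands the job in, once; it reports no verdict.
Trained networks look in the newest picture that a camera, given by its name, has taken for a name from the list of things; names that differ only in an ending like _2 or _b are one class to them, and where a whole thing is asked for, a point or a joint stands for the part that bears it (a point fixed in the world has none). Each returns a list of dicts, best first, with "conf" (0 to 1); they miss things now and then, are a little off and sometimes report something else, mostly with a low value. They report only what shows in the picture. A call takes as long as a camera call. They do not tell look-alikes from the thing itself.
- regions_of(camera, label): "pixels" (420x560 bool, what is visible of it) and "extent" ([centre column, centre row, width, height] in pixels, round what is visible of it).
- mark_of(camera, label): "xy" ([column, row] in pixels: a listed point, or the origin of a listed thing).
The state is a dict: "t": time; "qpos": joint angles; "qd": joint speeds; "joint_efforts": joint torques, N m; "ee_pos": TCP position; "tcp_rot": TCP orientation; "force": force on the tool from outside, world axes, zero at the start; "wrist_torque": the same for the moment, N m; "finger_gap": opening from 0.0 (shut) to 1.0 (fully open).
Only numpy, scipy, OpenCV 4.12 (cv2) and the standard library are available. Lean on these libraries where they do the work, as an engineer would, in place of code of your own. Each camera call takes 0.05 s, during which the arm holds its last target.

### The job

Nest the three enamel camp saucepans for the canoe trip: first set the white one in the blue one, then the red one in the white one, each sitting flat on the floor of the pan below. Fan the handles like fingers, each turned about 45 degrees further round than the one below, both steps to the same side (either side will do). Set the pans down gently, do not drop them; leave the blue pan where it stands and do not disturb the mug, socket and tin.

Things in the scene. Friction and masses are not known exactly. Their poses are not given: they have to be found in the camera images.
- pan_large: Large blue enamel saucepan, outer diameter 116 mm, 50 mm tall, walls 3, floor 4 mm thick, 450 g (stays where it is). Origin: centre of underside; x along the handle, z up. Level handle centred at rim height: steel strip 12 wide, 8 tall out to 68 mm from the axis, then wooden grip 14 wide, 14 tall to 138 mm. Starts upright, handle within 30 degrees of pointing at -x; pans stand side by side in any order.
- pan_medium: Medium white enamel saucepan, outer diameter 94 mm, 56 mm tall, walls 3, floor 4 mm thick, 119 to 221 g; fits in the blue pan with 8 mm play all round. Origin: centre of underside; x along the handle, z up. Level handle centred at rim height: steel strip 12 wide, 8 tall out to 68 mm from the axis, then wooden grip 14 wide, 14 tall to 130 mm. Starts upright, handle within 30 degrees of pointing at -x; pans stand side by side in any order.
- pan_small: Small red enamel saucepan, outer diameter 72 mm, 62 mm tall, walls 3, floor 4 mm thick, 84 to 156 g; fits in the white pan with 8 mm play all round. Origin: centre of underside; x along the handle, z up. Level handle centred at rim height: steel strip 12 wide, 8 tall out to 68 mm from the axis, then wooden grip 14 wide, 14 tall to 122 mm. Starts upright, handle within 30 degrees of pointing at -x; pans stand side by side in any order.
- pan_large_grip (a point): point on the centreline of that pan's handle, 100 mm from the pan's axis and 50 mm above its underside.
- pan_medium_grip (a point): point on the centreline of that pan's handle, 100 mm from the pan's axis and 56 mm above its underside.
- pan_small_grip (a point): point on the centreline of that pan's handle, 100 mm from the pan's axis and 62 mm above its underside.
- screw_mug: terracotta-coloured ceramic mug filled with brass screws, 76 mm diameter, 85 mm tall, looped handle to 70 mm from its axis; origin centre of its underside. Bystander beyond the pans.
- plug_socket: chrome spark plug socket standing on end, 26 mm diameter, 65 mm tall; origin centre of its underside. Bystander beyond the pans.
- enamel_tin: closed round green enamel tin with white lid, 80 mm diameter, 44 mm tall; origin centre of its underside. Bystander beyond the pans.
Not all that is in view belongs to the job. What is shaped like the pan_medium but green is not meant. What is shaped like the pan_small but turquoise is not meant.

How it is judged:
By the outcome, as a careful person would: the job done as asked, in the order asked, and still so for the second after the job is handed in, with the robot touching nothing.
It also fails if it takes over 67 s, if anything falls off the work surface, if the arm or the gripper's body presses on something with over 40 N, if the wrist force passes 120 N, or if a joint passes its speed limit or range.

## Working session

There is one attempt and no reset: what is moved stays moved. The work goes in short steps, Python scripts to look and compute and a tool call to move; the robot and the scene stay as the last step left them, time stands still between calls to the robot, and variables do not carry over. Pictures are saved under pics/ and viewed, and the job is handed in when it is done.

Besides the shell and the picture viewer there is one more tool, called as name(argument=value, ...), one argument or row to a line, values as JSON. step_arm: Moves the arm, as the interface text tells. Its arguments: {"type":"object","properties":{"series":{"type":"array"},"claw":{"type":"number"},"grip_force":{"type":"number"}},"required":["series"]}

```bash
ls; mkdir -p pics; python3 - <<'E'
from station import *
import station, cv2, numpy as np
o=get_obs(); print(o); print(tcp_to_grasp)
for c in ("scene","top"):
    im=camera(c); cv2.imwrite(f"pics/{c}0.png",im)
    i=camera_info(c); print(c,i)
    for l in ("pan_large","pan_medium","pan_small"):
        for s in ("","_grip"):
            print(l+s,[(np.round(m["xy"],1).tolist(),round(m["conf"],2)) for m in mark_of(c,l+s)])
E
```

```text
pics
{'t': 0.0, 'qpos': array([-1.41741048e+00,  1.31154204e-01,  1.48924731e+00,  3.29589814e-05,
        1.52300771e+00, -8.53750663e-02]), 'qd': array([-0.00240354, -0.00088688,  0.00040986, -0.00067865,  0.00222334,
        0.00079198]), 'joint_efforts': array([-4.88038386e-04, -5.59834599e+01, -4.91770864e+01,  7.67014339e-02,
        3.54191009e-02, -2.00251811e-04]), 'ee_pos': array([ 0.14186199, -0.58241298,  0.21760917]), 'tcp_rot': array([ 9.92882298e-01,  1.19096249e-01, -1.44301029e-05, -9.08316864e-04]), 'force': array([0.33282057, 1.12136568, 0.16923172]), 'wrist_torque': array([0.01698441, 0.02158169, 0.06392055]), 'finger_gap': 1.0003151122935625}
0.0188
scene {'mtx': array([[526.04006967,   0.        , 289.23760593],
       [  0.        , 526.04006967, 210.16027213],
       [  0.        ,   0.        ,   1.        ]]), 'R': array([[-0.43901995,  0.89836416,  0.01425897],
       [ 0.52323518,  0.26853581, -0.80877282],
       [-0.73040155, -0.34760661, -0.58794831]]), 't': array([ 0.30294874, -0.18925987,  1.6540852 ])}
pan_large [([218.2, 226.6], 0.57)]
pan_large_gri
[... 349 characters left out ...]
4.65536862],
       [  0.        , 384.60149849, 212.98998171],
       [  0.        ,   0.        ,   1.        ]]), 'R': array([[ 4.13706235e-04, -9.99591652e-01, -2.85719824e-02],
       [-9.91352548e-01,  3.33939270e-03, -1.31182980e-01],
       [ 1.31224825e-01,  2.83791787e-02, -9.90946349e-01]]), 't': array([-0.05321247,  0.52646097,  0.86566917])}
pan_large [([355.4, 196.7], 0.85)]
pan_large_grip [([364.2, 235.7], 0.72)]
pan_medium [([149.3, 190.3], 0.86), ([150.5, 282.5], 0.7), ([251.3, 194.5], 0.23)]
pan_medium_grip [([106.7, 310.4], 0.9), ([117.0, 219.6], 0.66)]
pan_small [([251.7, 195.8], 0.65), ([427.7, 321.8], 0.6)]
pan_small_grip [([250.9, 236.2], 0.83), ([393.2, 321.6], 0.57)]
```

View pics/scene0.png

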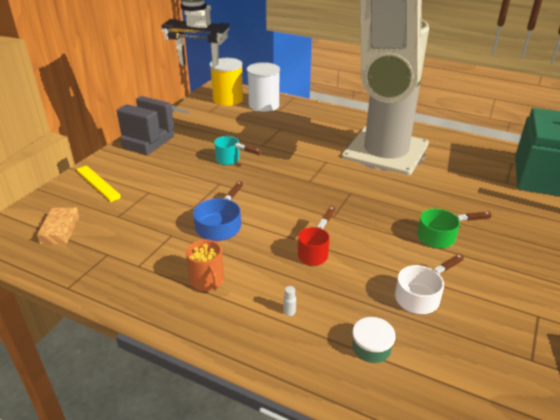

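View pics/top0.png

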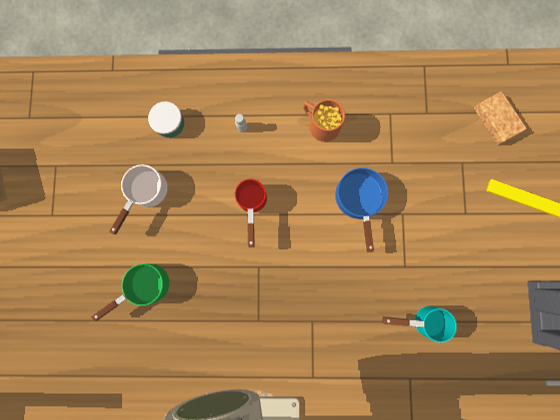

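Scene view: the white pan is at about (419,290), red (314,245), blue (218,218). Top view: white (143,187), red (250,195), blue (362,193). The green pan (top 146,285) and the turquoise one (top 436,323) are the decoys. Next I'll fit the poses from the masks.

```bash
cat > h.py <<'E'
from station import *
import numpy as np, cv2
from scipy.optimize import minimize
P={"pan_large":(.058,.050,.138),"pan_medium":(.047,.056,.130),"pan_small":(.036,.062,.122)}
def proj(ci,X):
    p=ci["R"]@np.asarray(X,float).T+ci["t"][:,None]; p=ci["mtx"]@p; return (p[:2]/p[2]).T
def sil(ci,n,x,y,yaw,z=0,S=4):
    r,h,L=P[n]; a=np.linspace(0,2*np.pi,48,endpoint=False); c,s=np.cos(yaw),np.sin(yaw)
    ps=[]
    ps.append(np.array([[r*np.cos(t),r*np.sin(t),zz] for t in a for zz in(0,h)]))
    for x0,x1,w,t in((r-.002,.068,.006,.004),(.068,L,.007,.007)):
        ps.append(np.array([[u,v,h+q] for u in(x0,x1) for v in(-w,w) for q in(-t,t)]))
    m=np.zeros((420*S,560*S),np.uint8)
    for p in ps:
        q=np.c_[x+c*p[:,0]-s*p[:,1],y+s*p[:,0]+c*p[:,1],z+p[:,2]]
        px=(proj(ci,q)+.5)*S
        cv2.fillConvexPoly(m,cv2.convexHull(np.round(px).astype(np.int32)),1)
    return m
def fit(n,masks,x0,z=0,S=4):
    """masks: {cam: bool}"""
    ci={c:camera_info(c) for c in masks}
    M={c:cv2.resize(m.astype(np.uint8),None,fx=S,fy=S,interpolation=cv2.INTER_NEAREST) for c,m in masks.items()}
    def f(v):
        e=0
        for c in M:
            s=sil(ci[c],n,v[0],v[1],v[2]*10,z,S); e+=1-(s&M[c]).sum()/max(1,(s|M[c]).sum())
        return e/len(M)
    v0=np.array([x0[0],x0[1],x0[2]/10])
    for k in range(2):
        r=minimize(f,v0,method="Nelder-Mead",options=dict(initial_simplex=np.vstack([v0]+[v0+d for d in np.diag([.01,.01,.02])]),xatol=1e-4,fatol=1e-4)); v0=r.x
    return r.x[0],r.x[1],r.x[2]*10,r.fun
def ray(c,px,z):
    i=camera_info(c); d=i["R"].T@np.linalg.solve(i["mtx"],[px[0],px[1],1]); o=-i["R"].T@i["t"]
    return (o+d*(z-o[2])/d[2])[:2]
def toolang(q=None):
    from scipy.spatial.transform import Rotation as R
    return R.from_quat(get_obs()["tcp_rot"]).as_matrix()
def goto(p,yaw):
    """p: grasp-point target (world), yaw rad: desired tool x direction"""
    o=get_obs(); Rm=toolang(); t=np.array(p)+[0,0,-tcp_to_grasp]
    cur=np.arctan2(Rm[1,0],Rm[0,0]); d=(cur-yaw+np.pi)%(2*np.pi)-np.pi
    print("ee",np.round(o["ee_pos"],4),"ang",round(np.degrees(cur),1),"gap",round(o["finger_gap"],3),"F",np.round(o["force"],1),"t",round(o["t"],2))
    print("shift cm",np.round(Rm.T@(t-o["ee_pos"])*100,2),"spin",round(np.degrees(d),1), "tool R z", np.round(Rm[:,2],3))
E
cat > a.py <<'E'
from h import *
import json
near={"scene":{"pan_large":(218,218),"pan_medium":(419,288),"pan_small":(314,245)},"top":{"pan_large":(362,195),"pan_medium":(140,195),"pan_small":(250,205)}}
ims={c:camera(c) for c in near}
out={}
for n in P:
    ms={}
    for c in near:
        best=None
        for r in regions_of(c,n):
            d=np.hypot(*(np.array(r["extent"][:2])-near[c][n]))
            print(n,c,np.round(r["extent"],1),round(r["conf"],2),r["pixels"].sum())
            if d<22 and best is None: best=r
        if best is not None: ms[c]=best["pixels"]
    g0=ray("top",near["top"][n],.03)
    for cs in (list(ms),["top"],["scene"]):
        m={c:ms[c] for c in cs if c in ms}
        if not m: continue
        b=min((fit(n,m,(g0[0],g0[1],np.radians(a))) for a in (160,180,200)),key=lambda v:v[3])
        print("FIT",n,list(m),np.round(b[:2],4),"yaw",round(np.degrees(b[2]),1),"err",round(b[3],3))
        if len(m)==2 or n not in out: out[n]=list(map(float,b))
json.dump(out,open("poses.json","w"))
for c in ims:
    i=ims[c].copy()
    for n in out:
        s=sil(camera_info(c),n,*out[n][:3],S=1); cs,_=cv2.findContours(s,0,1); cv2.drawContours(i,cs,-1,(255,0,255),1)
    cv2.imwrite(f"pics/{c}_fit.png",i)
E
python3 a.py
```

```text
pan_large scene [218.9 212.4  44.9  59. ] 0.72 1864
pan_large top [358.3 210.2  54.6  85.5] 0.84 2453
pan_large top [138.9 199.9  58.2  71.1] 0.39 1758
pan_large top [242.  121.9  11.6  24.9] 0.39 166
FIT pan_large ['scene', 'top'] [ 0.5746 -0.2557] yaw 185.3 err 0.045
FIT pan_large ['top'] [ 0.5746 -0.2554] yaw 185.6 err 0.03
FIT pan_large ['scene'] [ 0.5725 -0.2576] yaw 184.6 err 0.057
pan_medium scene [454.1 232.3  74.9  41.6] 0.87 1626
pan_medium top [131.2 291.4  79.3  59.7] 0.68 1937
pan_medium top [137.3 198.1  58.5  70.1] 0.59 1720
FIT pan_medium ['top'] [0.5949 0.2586] yaw 153.0 err 0.082
FIT pan_medium ['top'] [0.5949 0.2586] yaw 153.0 err 0.082
pan_small scene [236.8 151.8  42.7  31.7] 0.95 754
pan_small scene [319.8 235.7  35.5  59.6] 0.92 1282
pan_small top [251.8 211.6  30.7  65. ] 0.82 1048
pan_small top [419.  322.9  75.6  39.1] 0.8 1505
FIT pan_small ['scene', 'top'] [0.5691 0.0022] yaw 181.6 err 0.074
FIT pan_small ['top'] [0.5698 0.003 ] yaw 182.2 err 0.066
FIT pan_small ['scene'] [0.5661 0.0008] yaw 180.7 err 0.071
```

```bash
python3 - <<'E'
import cv2,numpy as np
t=cv2.imread("pics/top_fit.png")[140:260,90:410]; s=cv2.imread("pics/scene_fit.png")[150:330,190:480]
t=cv2.resize(t,(800,300),interpolation=cv2.INTER_CUBIC);cv2.imwrite("pics/tz.png",t)
cv2.imwrite("pics/sz.png",cv2.resize(s,(800,496),interpolation=cv2.INTER_CUBIC))
E
python3 - <<'E'
from h import *
camera("scene")
for n in ("pan_medium","pan_large"):
  for r in regions_of("scene",n): print(n,r["extent"],r["conf"])
E
```

```text
pan_medium [428.9, 285.5, 71.2, 60.4] 0.77
pan_medium [455.4, 230.0, 78.3, 42.4] 0.69
pan_large [220.5, 211.2, 45.8, 60.2] 0.65
```

View pics/tz.png

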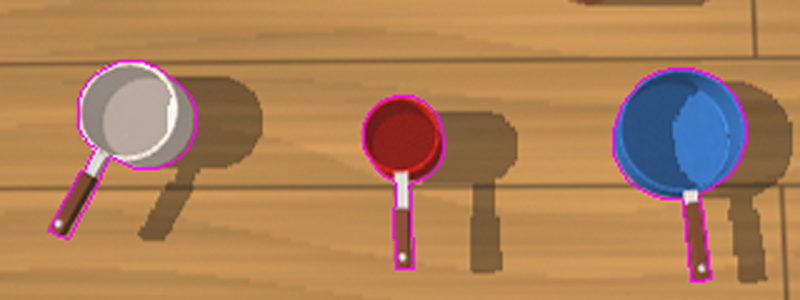

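View pics/sz.png

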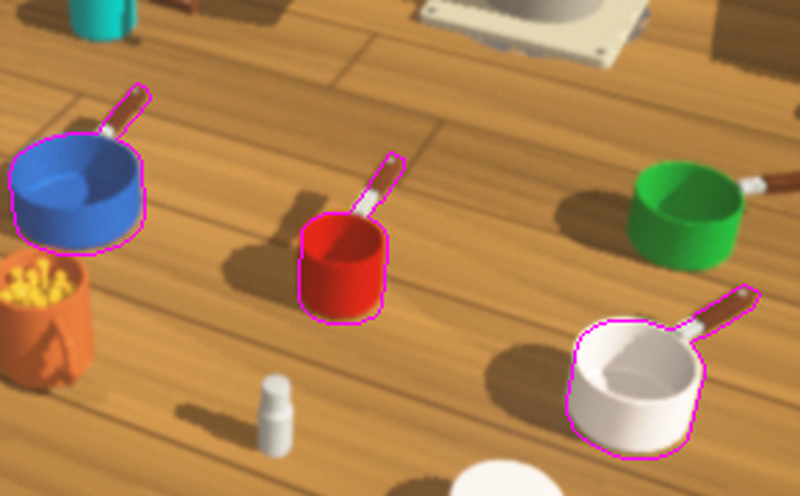

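The fits sit tightly on all three pans in both views. The plan is white handle at about 140°, then red at about 95°. I'll move to above the white handle first.

```bash
cat > g.py <<'E'
from h import *; import sys
x,y,z,a=map(float,sys.argv[1:5]); goto((x,y,z),np.radians(a))
E
cat > grasp.py <<'E'
from h import *; import json,sys
p=json.load(open("poses.json"))[sys.argv[1]]; r=float(sys.argv[2]); z=float(sys.argv[3])
goto((p[0]+r*np.cos(p[2]),p[1]+r*np.sin(p[2]),z),p[2])
E
python3 g.py .48 -.15 .24 67; python3 grasp.py pan_medium .082 .2
```

```text
ee [ 0.1419 -0.583   0.2187] ang 13.7 gap 0.995 F [-0.5 -0.4  0.8] t 1.25
shift cm [ 43.09 -34.07  -0.26] spin -53.3 tool R z [-0. -0. -1.]
ee [ 0.1419 -0.583   0.2187] ang 13.7 gap 0.995 F [-0.5 -0.4  0.8] t 1.25
shift cm [ 57.7  -76.4    3.74] spin -139.3 tool R z [-0. -0. -1.]
```

step_arm(
  series=[
    [[5, -3.5, 0, -10.6], [10, -7, 0, -21.2], [15, -11, 0, -31.8], [20, -15, 0, -42.4], [25, -19, 0, -53]],
  ],
  claw=0.45,
)

```text
t: 1.88
ee_pos: [0.3381, -0.3412, 0.2189]
tcp_rot: [0.834, 0.552, 0.0, 0.0]
force: [0.1, -0.1, 0.5]
finger_gap: 0.509
```

```bash
python3 grasp.py pan_medium .082 .18
```

```text
ee [ 0.3381 -0.3412  0.2189] ang 67.0 gap 0.509 F [ 0.1 -0.1  0.5] t 1.88
shift cm [65.83 -7.97  5.74] spin -86.0 tool R z [ 0.001 -0.001 -1.   ]
```

step_arm(
  series=[
    [[6, -0.8, 0, -10.6], [12, -1.6, 0, -21.2], [18, -2.4, 0, -31.8], [24, -3.2, 0, -42.4], [30, -4, 0, -53]],
  ],
)

```text
t: 2.5
ee_pos: [0.4195, -0.0497, 0.2191]
tcp_rot: [0.5, 0.866, 0.0, 0.001]
force: [1.8, 0.4, -0.6]
finger_gap: 0.448
```

```bash
python3 grasp.py pan_medium .082 .16
```

```text
ee [ 0.4195 -0.0497  0.2191] ang 120.0 gap 0.448 F [ 1.8  0.4 -0.6] t 2.5
shift cm [24.81 26.14  7.79] spin -33.0 tool R z [ 0.001 -0.    -1.   ]
```

step_arm(
  series=[
    [[5, 5, 0, -8], [10, 10, 0, -16], [15, 15, 1, -24], [20, 21, 3, -33], [24.8, 26.1, 5, -33]],
  ],
)

```text
t: 3.12
ee_pos: [0.508, 0.2464, 0.1824]
tcp_rot: [0.235, 0.972, 0.0, 0.001]
force: [1.1, -1.2, 0.5]
finger_gap: 0.455
```

step_arm(
  series=[
    [[0, 0, 0, 0]],
  ],
)

```text
t: 3.25
ee_pos: [0.5059, 0.2472, 0.1789]
tcp_rot: [0.234, 0.972, -0.001, -0.002]
force: [-0.0, -1.6, -0.3]
finger_gap: 0.453
```

```bash
python3 - <<'E'
from h import *; import json
ps=json.load(open("poses.json")); n="pan_medium"
im={c:camera(c) for c in("scene","top")}
ms={}
for c,nr in(("scene",(429,285)),("top",(137,198))):
    cv2.imwrite(f"pics/{c}1.png",im[c])
for r in regions_of("scene",n):
    print(r["extent"],r["conf"])
    if abs(r["extent"][1]-285)<20 and abs(r["extent"][0]-425)<20:
        b=fit(n,{"scene":r["pixels"]},ps[n][:3]); print(b[:2],np.degrees(b[2]),b[3])
E
python3 grasp.py pan_medium .082 .056
```

```text
[454.6, 230.1, 75.9, 41.0] 0.93
[427.6, 285.3, 71.5, 59.2] 0.57
(np.float64(0.5922063703276145), np.float64(0.25718626430906066)) 151.31278581864493 0.08091565339115636
[204.0, 263.8, 37.2, 50.5] 0.36
ee [0.5072 0.2436 0.1823] ang 152.7 gap 0.451 F [-0.   0.2 -1.1] t 3.4
shift cm [ 1.1   5.32 14.51] spin -0.3 tool R z [-0. -0. -1.]
```

View pics/scene1.png

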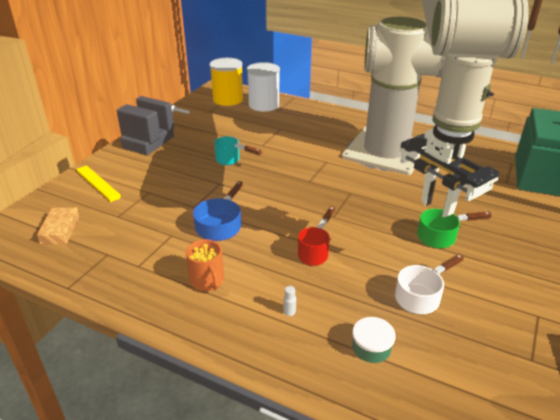

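View pics/top1.png

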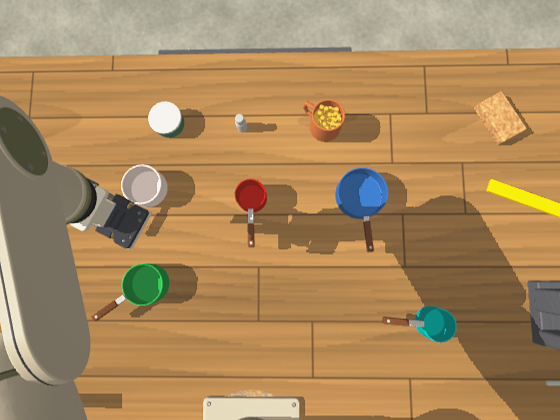

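The gripper is about 5 cm short of the white handle (tool at roughly (455,200) in scene), and nothing has been touched. I'll combine the two camera fits and correct for that.

```bash
python3 - <<'E'
import json,math
p=json.load(open("poses.json")); p["pan_medium"][:3]=[.5938,.2580,math.radians(152.3)]; json.dump(p,open("poses.json","w"))
E
python3 grasp.py pan_medium .082 .056
```

```text
ee [0.5072 0.2436 0.1823] ang 152.7 gap 0.451 F [-0.   0.2 -1.1] t 3.4
shift cm [ 1.17  5.32 14.51] spin 0.4 tool R z [-0. -0. -1.]
```

step_arm(
  series=[
    [[0.6, 2.7, 2, 0.4], [1.2, 5.3, 5, 0.4], [1.2, 5.3, 8, 0.4], [1.2, 5.3, 8, 0.4], [1.2, 5.3, 8, 0.4]],
  ],
)

```text
t: 4.03
ee_pos: [0.522, 0.2959, 0.1043]
tcp_rot: [0.24, 0.971, 0.001, 0.001]
force: [0.3, -0.4, 0.2]
finger_gap: 0.448
```

```bash
python3 grasp.py pan_medium .082 .056; python3 - <<'E'
from h import *
im=camera("scene"); cv2.imwrite("pics/scene2.png",cv2.resize(im[130:330,340:540],(600,600),interpolation=cv2.INTER_CUBIC))
E
```

```text
ee [0.522  0.2959 0.1043] ang 152.2 gap 0.448 F [ 0.3 -0.4  0.2] t 4.03
shift cm [ 0.09 -0.03  6.71] spin -0.1 tool R z [ 0.002  0.001 -1.   ]
```

View pics/scene2.png

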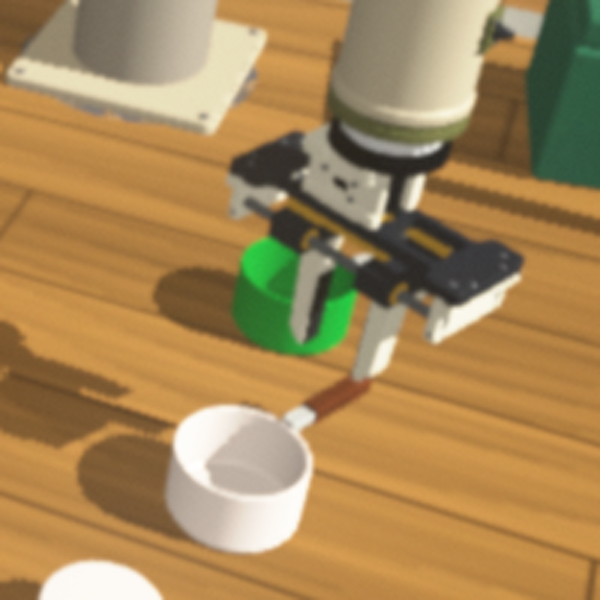

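The jaws straddle the white handle, as expected from this high viewpoint. Lowering and closing.

step_arm(
  series=[
    [[0, 0, 2.5, 0], [0, 0, 5, 0], [0, 0, 6.7, 0], [0, 0, 6.7, 0], [0, 0, 6.7, 0]],
  ],
)

```text
t: 4.7
ee_pos: [0.5218, 0.297, 0.0366]
tcp_rot: [0.24, 0.971, 0.001, 0.001]
force: [-0.4, -0.6, 0.4]
finger_gap: 0.451
```

```bash
python3 grasp.py pan_medium .082 .056; python3 - <<'E'
from h import *
im=camera("scene"); cv2.imwrite("pics/scene3.png",cv2.resize(im[130:330,340:540],(600,600),interpolation=cv2.INTER_CUBIC))
E
```

```text
ee [0.5218 0.297  0.0366] ang 152.3 gap 0.451 F [-0.4 -0.6  0.4] t 4.7
shift cm [ 0.02 -0.1  -0.06] spin -0.0 tool R z [ 0.002  0.001 -1.   ]
```

View pics/scene3.png

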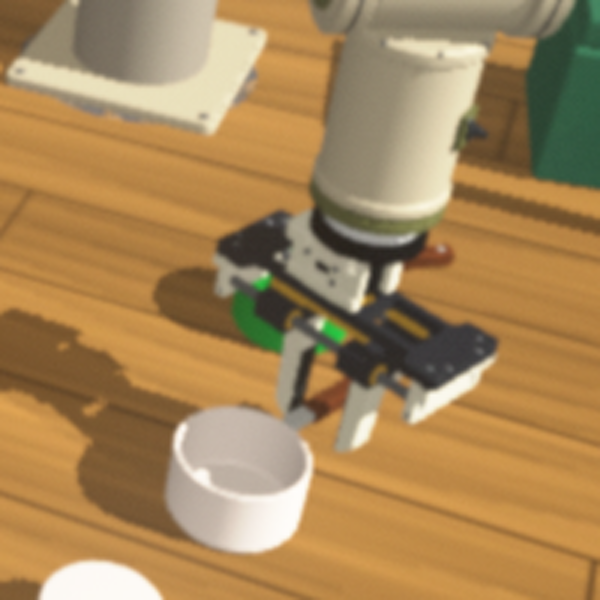

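The white handle is between the fingers, so I'm closing.

step_arm(
  series=[
    [[0, 0, 0, 0], [0, 0, 0, 0], [0, 0, 0, 0], [0, 0, 0, 0], [0, 0, 0, 0]],
  ],
  claw=0,
  grip_force=50,
)

```text
t: 5.38
ee_pos: [0.5209, 0.2966, 0.0353]
tcp_rot: [0.24, 0.971, 0.0, 0.0]
force: [-1.2, 0.2, 1.0]
finger_gap: 0.146
```

step_arm(
  series=[
    [[0, 0, -0.5, 0], [0, 0, -1, 0], [0, 0, -2, 0], [0, 0, -2, 0], [0, 0, -2, 0]],
  ],
)

```text
t: 6.0
ee_pos: [0.5209, 0.2967, 0.0553]
tcp_rot: [0.24, 0.971, 0.0, 0.0]
force: [1.2, -0.4, -1.6]
finger_gap: 0.149
```

```bash
python3 - <<'E'
from h import *
im=camera("scene"); cv2.imwrite("pics/scene4.png",cv2.resize(im[180:340,340:540],(800,640),interpolation=cv2.INTER_CUBIC)[:600])
o=get_obs(); print(o["force"],o["wrist_torque"],o["ee_pos"],o["finger_gap"])
E
```

```text
[ 0.26524505 -0.5542617  -2.11048095] [ 0.05356753  0.00877534 -0.02080569] [0.52075665 0.29659142 0.05500788] 0.1428909660327689
```

View pics/scene4.png

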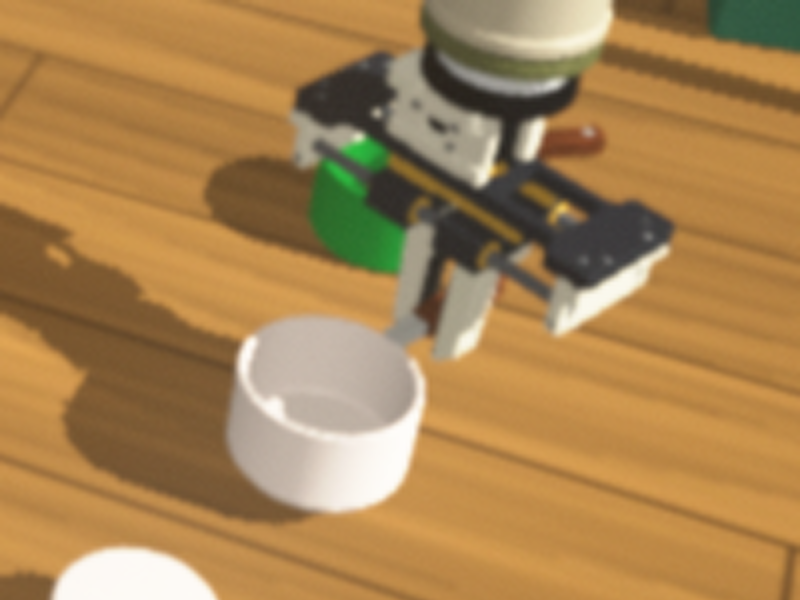

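The white pan is clear of the table (its shadow has separated) and looks level. Lifting higher and carrying.

step_arm(
  series=[
    [[0, 0, -2, 0], [0, 0, -4.5, 0], [0, 0, -7, 0], [0, 0, -9, 0], [0, 0, -10, 0]],
  ],
)

```text
t: 6.68
ee_pos: [0.5217, 0.297, 0.1574]
tcp_rot: [0.24, 0.971, 0.001, 0.001]
force: [0.0, -0.4, -1.7]
finger_gap: 0.145
```

```bash
python3 - <<'E'
import numpy as np;a=np.radians(140.4);print(.574+.082*np.cos(a),-.2557+.082*np.sin(a))
E
python3 g.py .511 -.203 .17 140.4
```

```text
0.5108179140923852 -0.20343123284060743
ee [0.5217 0.297  0.1574] ang 152.3 gap 0.145 F [ 0.  -0.4 -1.7] t 6.67
shift cm [-22.31 -44.76   0.56] spin 11.9 tool R z [ 0.002  0.001 -1.   ]
```

step_arm(
  series=[
    [[-0.7, -1.3, 0, 0], [-2, -4, 0, 1], [-3.8, -7.6, 0, 3], [-5.6, -11.2, 0, 5], [-7.4, -14.8, 0, 7]],
  ],
)

```text
t: 7.3
ee_pos: [0.5163, 0.129, 0.1536]
tcp_rot: [0.299, 0.954, -0.001, -0.001]
force: [0.7, 0.3, -1.4]
finger_gap: 0.148
```

```bash
python3 g.py .511 -.203 .17 140.4
```

```text
ee [0.5163 0.129  0.1536] ang 145.2 gap 0.148 F [ 0.7  0.3 -1.4] t 7.3
shift cm [-18.51 -27.56   0.27] spin 4.8 tool R z [-0.002 -0.001 -1.   ]
```

step_arm(
  series=[
    [[-2.2, -3.3, 0, 1], [-4.5, -6.7, 0, 2], [-7, -10.5, 0, 3], [-9.5, -14.2, 0, 4], [-12, -18, 0, 4.8]],
  ],
)

```text
t: 7.92
ee_pos: [0.5121, -0.087, 0.1537]
tcp_rot: [0.338, 0.941, -0.0, -0.001]
force: [-0.2, 0.3, -2.1]
finger_gap: 0.144
```

```bash
python3 g.py .511 -.203 .17 140.4
```

```text
ee [ 0.5121 -0.087   0.1537] ang 140.4 gap 0.144 F [-0.2  0.3 -2.1] t 7.92
shift cm [-7.3  -9.01  0.25] spin 0.0 tool R z [-0.002  0.    -1.   ]
```

step_arm(
  series=[
    [[-2.5, -3, 0, 0], [-5, -6, 0, 0], [-6.8, -8.2, 0, 0], [-7.3, -9, 0, 0], [-7.3, -9, 0, 0]],
  ],
)

```text
t: 8.55
ee_pos: [0.5117, -0.2011, 0.1542]
tcp_rot: [0.339, 0.941, 0.0, -0.001]
force: [-0.5, 0.4, -1.9]
finger_gap: 0.144
```

```bash
cat > held.py <<'E'
# fit held pan: x,y,yaw,pitch (about jaw axis) with the grasp point height known
from h import *; import json,sys,time
n=sys.argv[1]; tag=sys.argv[2]
o=get_obs(); Rm=toolang(); g=o["ee_pos"]+[0,0,tcp_to_grasp]; yaw=np.arctan2(Rm[1,0],Rm[0,0])
z=g[2]-P[n][1]; c0=g[:2]-.082*Rm[:2,0]
print("expected",np.round(c0,4),np.degrees(yaw),"z",z, o["force"],o["wrist_torque"])
for c in("scene","top"):
    im=camera(c); rs=regions_of(c,n); e=proj(camera_info(c),[[*c0,z+.03]])[0]; ms=None
    for r in rs:
        print(c,np.round(r["extent"],0),round(r["conf"],2))
        if np.hypot(*(np.array(r["extent"][:2])-e))<35 and ms is None:
            ms=r["pixels"]
    s=sil(camera_info(c),n,*c0,yaw,z,S=1); k,_=cv2.findContours(s,0,1); cv2.drawContours(im,k,-1,(255,0,255),1)
    x,y=map(int,e); x=min(max(x,80),480); y=min(max(y,75),345)
    cv2.imwrite(f"pics/{tag}_{c}.png",cv2.resize(im[y-75:y+75,x-80:x+80],(640,600),interpolation=cv2.INTER_CUBIC))
E
python3 held.py pan_medium h1;python3 g.py .511 -.203 .17 140.4 
```

```text
expected [ 0.5749 -0.2534] 140.41183703796617 z 0.11696352146238245 [-0.52661819  0.35645333 -1.903338  ] [ 0.08062441 -0.03772163 -0.01009865]
scene [454. 229.  74.  46.] 0.81
scene [230. 180.  76.  44.] 0.63
scene [318. 234.  39.  62.] 0.61
top [130. 291.  81.  56.] 0.64
top [335. 222.  15.   8.] 0.62
ee [ 0.5127 -0.1999  0.155 ] ang 140.6 gap 0.147 F [-0.1  0.6 -1.3] t 8.75
shift cm [-0.06 -0.34  0.38] spin 0.2 tool R z [-0.  0. -1.]
```

View pics/h1_scene.png

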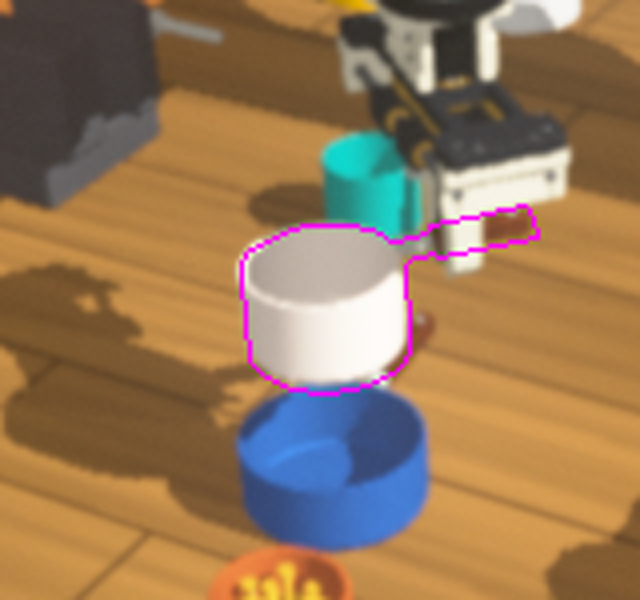

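View pics/h1_top.png

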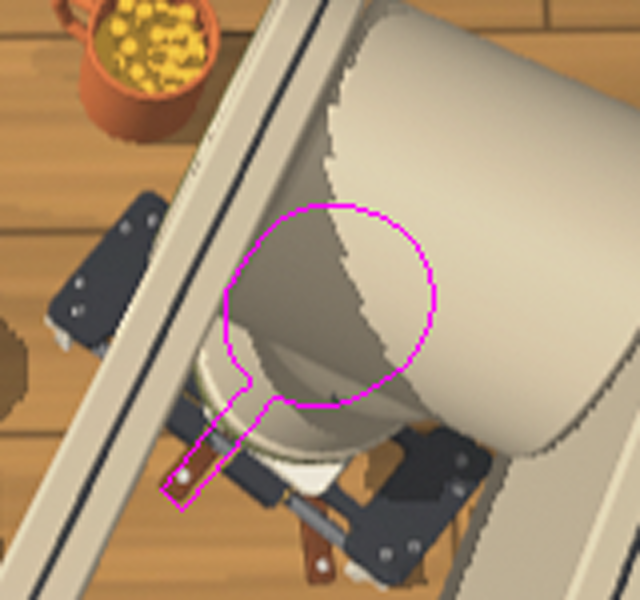

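The held white pan matches the level model to about 1 px. The blue pan is directly beneath it. I'll do a quick relative fit in the scene view.

```bash
cat > rel.py <<'E'
from h import *; import sys
n=sys.argv[1]
o=get_obs(); Rm=toolang(); g=o["ee_pos"]+[0,0,tcp_to_grasp]; yaw=np.arctan2(Rm[1,0],Rm[0,0])
c0=g[:2]-.082*Rm[:2,0]; z=g[2]-P[n][1]
im=camera("scene"); ci=camera_info("scene"); e=proj(ci,[[*c0,z+.03]])[0]
for r in regions_of("scene",n):
    if np.hypot(*(np.array(r["extent"][:2])-e))<35 and r["extent"][3]<90:
        m=r["pixels"].copy()
        for zz in(z,):
            # only cylinder columns: drop handle/gripper side by comparing only where model minus handle
            b=fit(n,{"scene":m},(c0[0],c0[1],yaw),zz); print(n,"conf",round(r["conf"],2),np.round(b[:2],4),np.degrees(b[2]).round(1),b[3],"robot says",np.round(c0,4),np.degrees(yaw).round(1))
b=None
for r in regions_of("scene","pan_large"):
    if np.hypot(*(np.array(r["extent"][:2])-(219,212)))<15:
        b=fit("pan_large",{"scene":r["pixels"]},(.574,-.256,np.radians(185))); print("large",np.round(b[:2],4),np.degrees(b[2]),b[3])
E
python3 rel.py pan_medium
```

```text
pan_medium conf 0.72 [ 0.5752 -0.2532] 140.9 0.12642300778909532 robot says [ 0.576 -0.252] 140.6
large [ 0.5723 -0.2571] 184.47071433712873 0.05490492381312173
```

```bash
python3 g.py .5106 -.2033 .0678 140.3
```

```text
ee [ 0.5129 -0.2002  0.1552] ang 140.5 gap 0.149 F [ 0.2  0.2 -1.3] t 8.9
shift cm [-0.02 -0.38 10.62] spin 0.2 tool R z [ 0.  0. -1.]
```

step_arm(
  series=[
    [[0, -0.4, 1.5, 0.2], [0, -0.4, 3, 0.2], [0, -0.4, 4.5, 0.2], [0, -0.4, 5.5, 0.2], [0, -0.4, 5.5, 0.2]],
  ],
)

```text
t: 9.52
ee_pos: [0.5093, -0.2036, 0.0987]
tcp_rot: [0.34, 0.941, 0.0, -0.001]
force: [0.4, 0.1, -1.8]
finger_gap: 0.145
```

```bash
python3 held.py pan_medium h2; python3 g.py .5106 -.2033 .0678 140.3
```

```text
expected [ 0.5724 -0.256 ] 140.27927438235417 z 0.061477255256643486 [ 0.43909945  0.05593648 -1.83783962] [ 0.09301473 -0.04343362  0.01584492]
scene [232. 197.  75.  41.] 0.97
scene [454. 231.  75.  41.] 0.76
top [131. 291.  77.  60.] 0.56
top [334. 227.  17.   8.] 0.42
ee [ 0.5107 -0.2043  0.1009] ang 140.3 gap 0.144 F [-0.4 -0.  -0.9] t 9.72
shift cm [0.08 0.07 5.19] spin -0.0 tool R z [ 0.001 -0.001 -1.   ]
```

View pics/h2_scene.png

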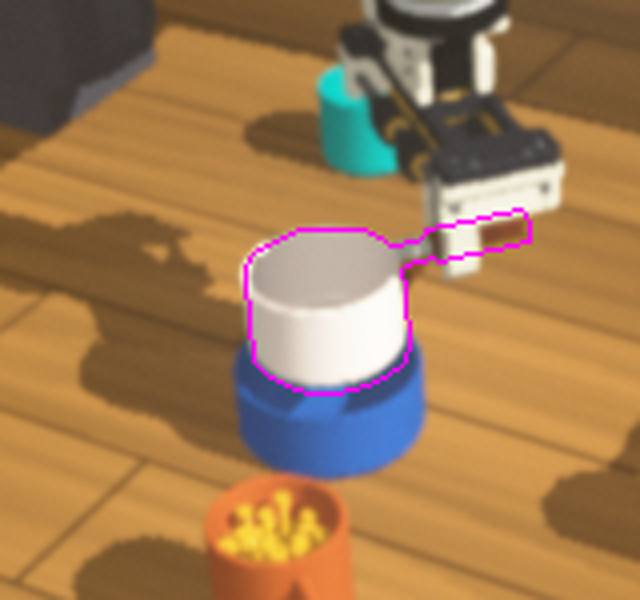

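The white pan is centred over the blue one horizontally (about 327 against 331 in the zoomed view). Lowering into it.

step_arm(
  series=[
    [[0, 0, 1, 0], [0, 0, 2, 0], [0, 0, 3, 0], [0, 0, 3.8, 0], [0, 0, 4.3, 0]],
  ],
)

```text
t: 10.35
ee_pos: [0.5098, -0.2039, 0.0563]
tcp_rot: [0.34, 0.941, 0.0, -0.0]
force: [0.6, 0.2, -1.8]
finger_gap: 0.144
```

step_arm(
  series=[
    [[0, 0, 0.4, 0], [0, 0, 0.8, 0], [0, 0, 1.1, 0]],
  ],
)

```text
t: 10.72
ee_pos: [0.5103, -0.2041, 0.0461]
tcp_rot: [0.34, 0.941, -0.0, 0.0]
force: [-0.7, -0.1, -2.4]
finger_gap: 0.146
```

step_arm(
  series=[
    [[0, 0, 0.15, 0], [0, 0, 0.3, 0], [0, 0, 0.4, 0], [0, 0, 0.4, 0]],
  ],
)

```text
t: 11.22
ee_pos: [0.5102, -0.204, 0.0421]
tcp_rot: [0.34, 0.941, 0.0, -0.0]
force: [-0.3, -0.4, -1.6]
finger_gap: 0.15
```

step_arm(
  series=[
    [[0, 0, 0.1, 0], [0, 0, 0.1, 0]],
  ],
)

```text
t: 11.48
ee_pos: [0.5101, -0.204, 0.0411]
tcp_rot: [0.34, 0.941, 0.0, -0.0]
force: [0.6, -1.0, -3.1]
finger_gap: 0.144
```

step_arm(
  series=[
    [[0, 0, 0.1, 0], [0, 0, 0.1, 0]],
  ],
)

```text
t: 11.72
ee_pos: [0.5101, -0.2041, 0.0401]
tcp_rot: [0.34, 0.941, -0.0, -0.0]
force: [0.9, -0.7, -3.1]
finger_gap: 0.146
```

step_arm(
  series=[
    [[0, 0, 0.1, 0], [0, 0, 0.1, 0]],
  ],
)

```text
t: 11.98
ee_pos: [0.5103, -0.2041, 0.0393]
tcp_rot: [0.34, 0.941, -0.0, 0.0]
force: [0.6, 0.4, 0.6]
finger_gap: 0.148
```

```bash
python3 held.py pan_medium h3
```

```text
expected [ 0.5733 -0.2565] 140.28302921065523 z 0.002093618318259001 [0.5561527  0.41019091 0.60829395] [ 0.0829302  -0.10741729 -0.00612201]
scene [232. 213.  69.  28.] 0.86
scene [455. 230.  78.  43.] 0.77
scene [203. 266.  39.  50.] 0.61
top [131. 291.  78.  57.] 0.95
```

View pics/h3_scene.png

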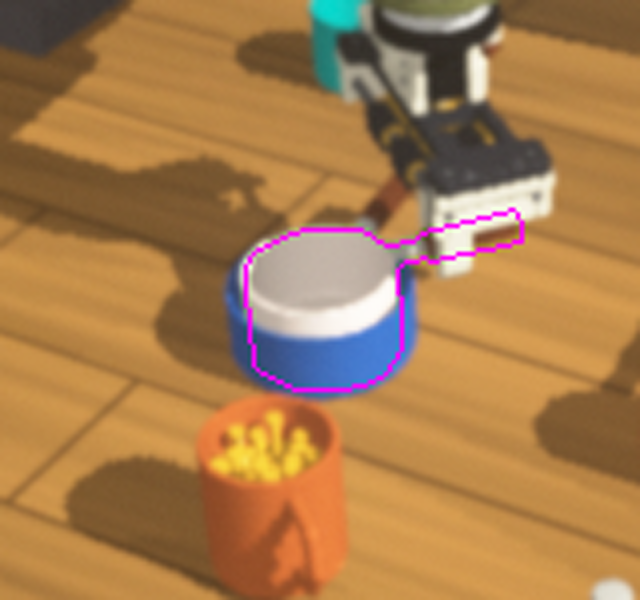

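Contact came at the predicted height (TCP 0.0393) and the wrist force took up the load, with the rings concentric in view. Releasing.

step_arm(
  series=[
    [[0, 0, 0.05, 0], [0, 0, 0.05, 0], [0, 0, 0.05, 0], [0, 0, 0.05, 0]],
  ],
)

```text
t: 12.68
ee_pos: [0.5103, -0.2041, 0.0392]
tcp_rot: [0.34, 0.941, -0.0, 0.0]
force: [-2.3, 2.9, 4.3]
finger_gap: 0.147
```

step_arm(
  series=[
    [[0, 0, 0, 0], [0, 0, 0, 0], [0, 0, 0, 0], [0, 0, 0, 0]],
  ],
  claw=0.38,
)

```text
t: 13.18
ee_pos: [0.5101, -0.2041, 0.0386]
tcp_rot: [0.34, 0.941, -0.0, -0.0]
force: [0.4, 0.6, -0.7]
finger_gap: 0.381
```

step_arm(
  series=[
    [[0, 0, -1.5, 0], [0, 0, -4, 0], [0, 0, -8, 0], [0, 0, -12, 0], [0, 0, -15, 0]],
  ],
)

```text
t: 13.8
ee_pos: [0.5108, -0.2044, 0.1921]
tcp_rot: [0.34, 0.941, -0.0, 0.002]
force: [0.1, -0.3, -0.2]
finger_gap: 0.383
```

```bash
python3 grasp.py pan_small .082 .2
```

```text
ee [ 0.5108 -0.2044  0.1921] ang 140.3 gap 0.383 F [ 0.1 -0.3 -0.2] t 13.8
shift cm [14.89 14.2   1.06] spin -41.3 tool R z [ 0.003 -0.001 -1.   ]
```

step_arm(
  series=[
    [[3, 2.8, 0, -9], [6.5, 6.2, 0, -18], [10, 9.5, 0, -27], [13, 12.5, 0, -36], [14.9, 14.2, 1, -41.3]],
  ],
)

```text
t: 14.42
ee_pos: [0.4869, 0.0022, 0.1808]
tcp_rot: [-0.017, 1.0, -0.0, 0.002]
force: [0.3, -0.2, -0.1]
finger_gap: 0.382
```

```bash
cat > b.py <<'E'
from h import *
ims={c:camera(c) for c in("scene","top")}
cv2.imwrite("pics/top5.png",ims["top"]);cv2.imwrite("pics/scene5.png",ims["scene"])
near={"scene":{"pan_medium":(232,213),"pan_small":(319.8,235.7)},"top":{"pan_medium":(350,210),"pan_small":(251,211)}}
for c in near:
  for n in near[c]:
    for r in regions_of(c,n): print(c,n,np.round(r["extent"],0),round(r["conf"],2))
    print([ (np.round(m["xy"],1),round(m["conf"],2)) for m in mark_of(c,n+"_grip")])
E
python3 b.py; python3 grasp.py pan_small .082 .062
```

```text
scene pan_medium [232. 211.  73.  31.] 0.92
scene pan_medium [456. 231.  74.  42.] 0.85
[(array([253.2, 200. ]), 0.95), (array([478.1, 212.3]), 0.87)]
scene pan_small [237. 152.  46.  32.] 0.62
scene pan_small [317. 237.  33.  59.] 0.59
[(array([254.4, 152.1]), 0.96), (array([328.2, 213.3]), 0.64)]
top pan_medium [355. 204.  65.  58.] 0.96
top pan_medium [159. 283.  25.  39.] 0.7
top pan_medium [360. 210.  52.  82.] 0.52
[(array([335.4, 221.9]), 0.76)]
top pan_small [419. 324.  75.  35.] 0.78
[(array([395. , 324.7]), 0.93)]
ee [ 4.865e-01 -4.000e-04  1.789e-01] ang -178.5 gap 0.379 F [ 0.6 -0.4 -0.2] t 14.93
shift cm [-0.05  0.04 13.57] spin -0.1 tool R z [ 0. -0. -1.]
```

View pics/top5.png

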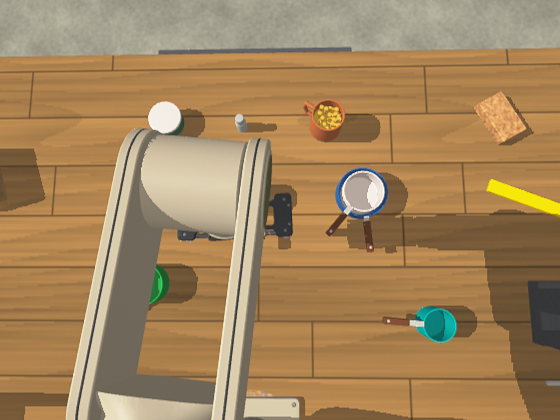

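View pics/scene5.png

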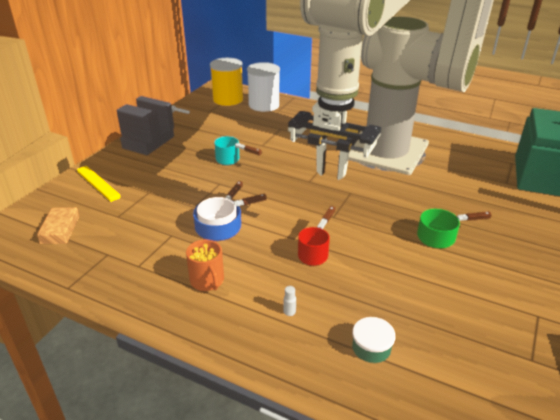

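The white pan sits in the blue one (top (360,192), handle end (330,232)). Measuring its pose from the visible rim and handle.

```bash
cat > nest.py <<'E'
from h import *; import h,sys
# visible part of nested pan: from zlow (rim of pan below) to its own rim
def nfit(n,base,zlow,near,x0,cams=("scene","top")):
    r,hh,L=P[n]; h.P["tmp"]=(r,hh+base-zlow,L); ms={}
    for c in cams:
        camera(c)
        for q in regions_of(c,n):
            if np.hypot(*(np.array(q["extent"][:2])-near[c]))<14: ms[c]=q["pixels"]; break
    for m in [{c:ms[c]} for c in ms]+([ms] if len(ms)==2 else []):
        b=h.fit("tmp",m,x0,zlow); print(n,list(m),np.round(b[:2],4),np.degrees(b[2]).round(1),round(b[3],3))
if __name__=="__main__":
    nfit("pan_medium",.004,.048,{"scene":(232,211),"top":(355,204)},(.574,-.256,np.radians(140)))
E
python3 nest.py
python3 - <<'E'
import cv2
cv2.imwrite("pics/tz5.png",cv2.resize(cv2.imread("pics/top5.png")[150:265,300:420],(626,600),interpolation=cv2.INTER_CUBIC))
E
```

```text
pan_medium ['scene'] [ 0.5797 -0.2542] 142.0 0.079
pan_medium ['top'] [ 0.5743 -0.2552] 140.0 0.082
pan_medium ['scene', 'top'] [ 0.5759 -0.2554] 140.7 0.103
```

View pics/tz5.png

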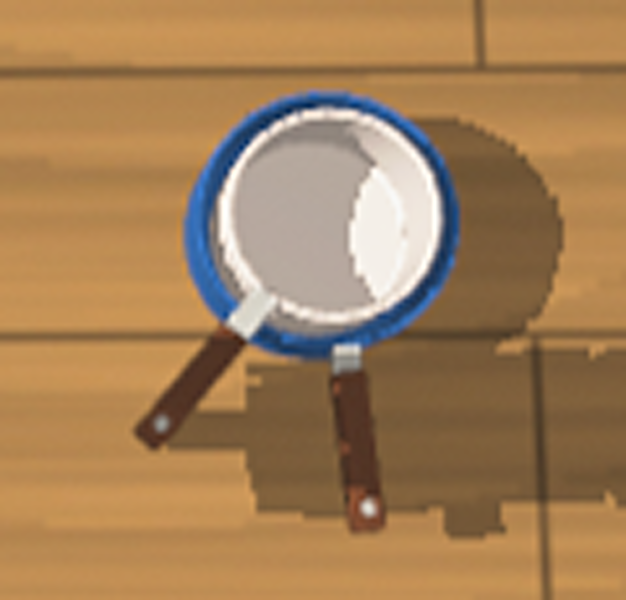

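step_arm(
  series=[
    [[0, 0, 3, 0], [0, 0, 6, 0], [0, 0, 9, 0], [0, 0, 9, 0], [0, 0, 9, 0]],
  ],
)

```text
t: 15.75
ee_pos: [0.4869, 0.0003, 0.0898]
tcp_rot: [-0.014, 1.0, -0.0, 0.001]
force: [0.5, -0.3, -0.0]
finger_gap: 0.381
```

```bash
python3 - <<'E'
from h import *
im=camera("scene"); cv2.imwrite("pics/scene6.png",cv2.resize(im[130:280,240:400],(640,600),interpolation=cv2.INTER_CUBIC))
E
python3 grasp.py pan_small .082 .062
```

```text
ee [4.874e-01 2.000e-04 9.030e-02] ang -178.4 gap 0.38 F [-0.1  1.7 -0. ] t 15.8
shift cm [ 0.04 -0.02  4.71] spin 0.0 tool R z [ 0.002 -0.    -1.   ]
```

View pics/scene6.png

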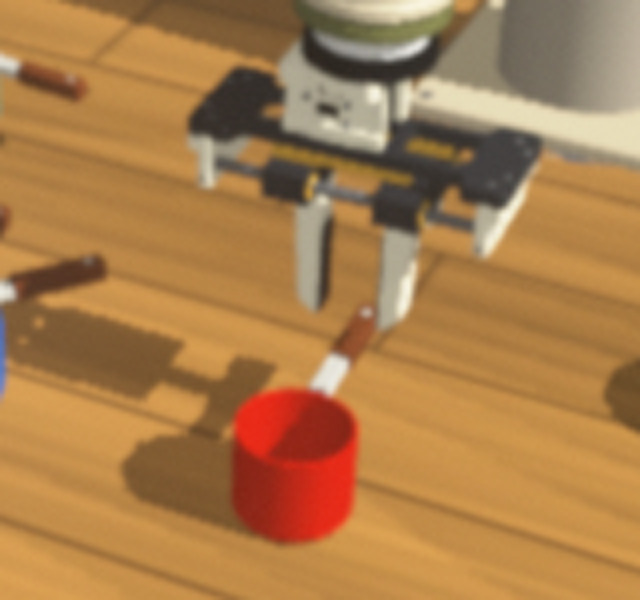

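The jaws straddle the red handle; lowering to it.

step_arm(
  series=[
    [[0, 0, 2, 0], [0, 0, 4, 0], [0, 0, 4.7, 0], [0, 0, 4.7, 0]],
  ],
)

```text
t: 16.3
ee_pos: [0.4867, 0.0003, 0.0423]
tcp_rot: [-0.014, 1.0, -0.0, 0.0]
force: [-0.2, 0.2, 0.9]
finger_gap: 0.38
```

```bash
python3 - <<'E'
from h import *
im=camera("scene"); cv2.imwrite("pics/scene7.png",cv2.resize(im[130:280,240:400],(640,600),interpolation=cv2.INTER_CUBIC))
E
python3 grasp.py pan_small .082 .062
```

```text
ee [4.87e-01 3.00e-04 4.27e-02] ang -178.4 gap 0.379 F [-0.6 -0.1 -1.2] t 16.35
shift cm [-0.   -0.03 -0.05] spin 0.0 tool R z [ 0.001 -0.    -1.   ]
```

View pics/scene7.png

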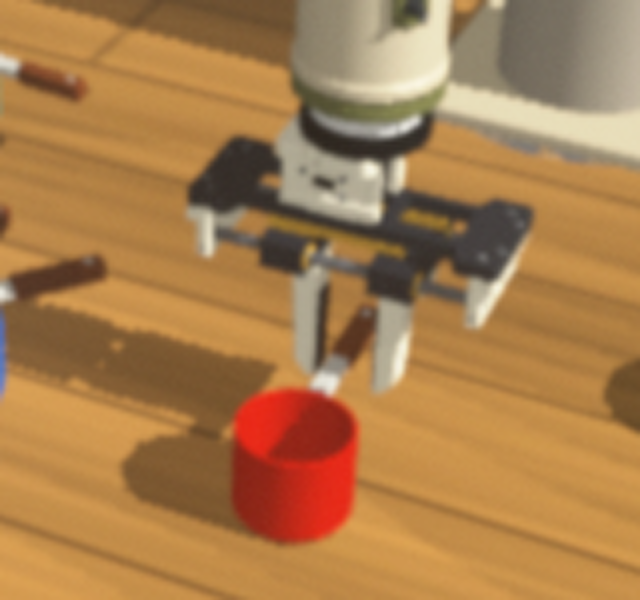

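The red handle is between the fingers. Closing and lifting.

step_arm(
  series=[
    [[0, 0, 0, 0], [0, 0, 0, 0], [0, 0, 0, 0], [0, 0, 0, 0], [0, 0, 0, 0]],
  ],
  claw=0,
  grip_force=50,
)

```text
t: 16.98
ee_pos: [0.4865, 0.0003, 0.0419]
tcp_rot: [-0.014, 1.0, -0.0, 0.0]
force: [-2.0, 0.3, 4.1]
finger_gap: 0.145
```

step_arm(
  series=[
    [[0, 0, -0.7, 0], [0, 0, -2, 0], [0, 0, -4.5, 0], [0, 0, -7.5, 0], [0, 0, -10, 0]],
  ],
)

```text
t: 17.6
ee_pos: [0.4866, 0.0004, 0.1437]
tcp_rot: [-0.014, 1.0, -0.0, 0.001]
force: [-0.3, -0.5, -0.7]
finger_gap: 0.146
```

step_arm(
  series=[
    [[0, 0, -1.5, 0], [0, 0, -2, 0], [0, 0, -2, 0]],
  ],
)

```text
t: 17.98
ee_pos: [0.4861, 0.0004, 0.1613]
tcp_rot: [-0.014, 1.0, 0.0, -0.0]
force: [0.3, -0.2, -1.4]
finger_gap: 0.147
```

```bash
python3 held.py pan_small h5; python3 rel.py pan_small; python3 - <<'E'
import numpy as np;a=np.radians(95.3);print(.5742+.082*np.cos(a),-.2555+.082*np.sin(a))
E
python3 g.py .5666 -.1738 .18 95.3
```

```text
expected [0.5681 0.0027] -178.41964203517446 z 0.1180990072327352 [ 0.34664029 -0.20885393 -1.43155936] [ 0.0387892  -0.02269136  0.03808198]
scene [203. 267.  39.  50.] 0.73
scene [237. 150.  44.  31.] 0.66
scene [318. 197.  32.  57.] 0.59
top [418. 323.  70.  35.] 0.87
large [ 0.5722 -0.2571] 184.8864514470473 0.5188235294117647
0.566625611829382 -0.17385057474886428
ee [4.859e-01 4.000e-04 1.610e-01] ang -178.4 gap 0.147 F [ 0.2  0.2 -0.6] t 18.32
shift cm [ -7.58 -17.64  -0.03] spin 86.3 tool R z [-0.001  0.    -1.   ]
```

View pics/h5_scene.png

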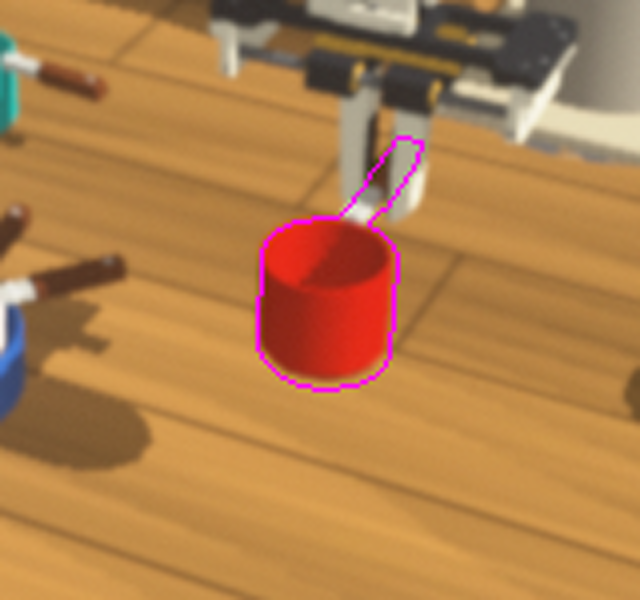

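The red pan is held level and matches the model. Carrying it with the 86° turn, underside about 12 cm up.

step_arm(
  series=[
    [[-0.3, -0.6, 0, 4], [-1, -2.2, 0, 12], [-1.8, -4.2, 0, 21], [-2.6, -6.2, 0, 30], [-3.5, -8.2, 0, 39]],
  ],
)

```text
t: 18.95
ee_pos: [0.5237, -0.0812, 0.1614]
tcp_rot: [0.323, 0.946, 0.0, -0.0]
force: [0.4, -0.8, -2.2]
finger_gap: 0.144
```

```bash
python3 g.py .5666 -.1738 .18 95.3
```

```text
ee [ 0.5237 -0.0812  0.1614] ang 142.3 gap 0.144 F [ 0.4 -0.8 -2.2] t 18.95
shift cm [-9.06 -4.7   0.02] spin 47.0 tool R z [-0.  0. -1.]
```

step_arm(
  series=[
    [[-2, -1, 0, 9], [-4, -2, 0, 18], [-6, -3, 0, 27], [-7.8, -4, 0, 36], [-8.8, -4.5, 0, 43]],
  ],
)

```text
t: 19.58
ee_pos: [0.5663, -0.1708, 0.1612]
tcp_rot: [0.648, 0.762, -0.0, -0.0]
force: [-0.7, 0.3, -1.0]
finger_gap: 0.148
```

step_arm(
  series=[
    [[0, 0, 0, 2], [0, 0, 0, 4], [0, 0, 0, 4]],
  ],
)

```text
t: 19.95
ee_pos: [0.566, -0.1693, 0.1616]
tcp_rot: [0.671, 0.741, 0.0, -0.0]
force: [-0.2, 0.4, -2.5]
finger_gap: 0.146
```

```bash
python3 held.py pan_small h6; python3 rel.py pan_small;python3 g.py .5666 -.1738 .18 95.3
```

```text
expected [ 0.574  -0.2509] 95.65549969436675 z 0.11841502423624203 [-0.1613854   0.35350433 -2.50851625] [ 0.05345064 -0.06015711 -0.01926181]
scene [235. 181.  63.  35.] 0.9
scene [238. 145.  42.  20.] 0.44
top [422. 323.  72.  38.] 0.93
top [349. 179.  74.  40.] 0.56
pan_small conf 0.8 [ 0.5727 -0.2508] 93.3 0.22045743329097844 robot says [ 0.5742 -0.2511] 95.6
large [ 0.5716 -0.2577] 184.82737655330766 0.5233261201629328
ee [ 0.5661 -0.1697  0.1617] ang 95.6 gap 0.145 F [-0.4 -0.9 -1.3] t 20.3
shift cm [-0.41  0.01  0.05] spin 0.3 tool R z [ 0. -0. -1.]
```

View pics/h6_scene.png

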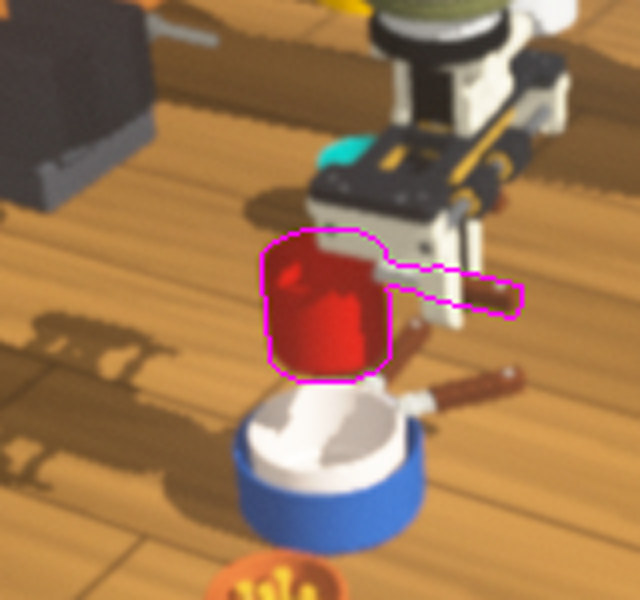

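View pics/h6_top.png

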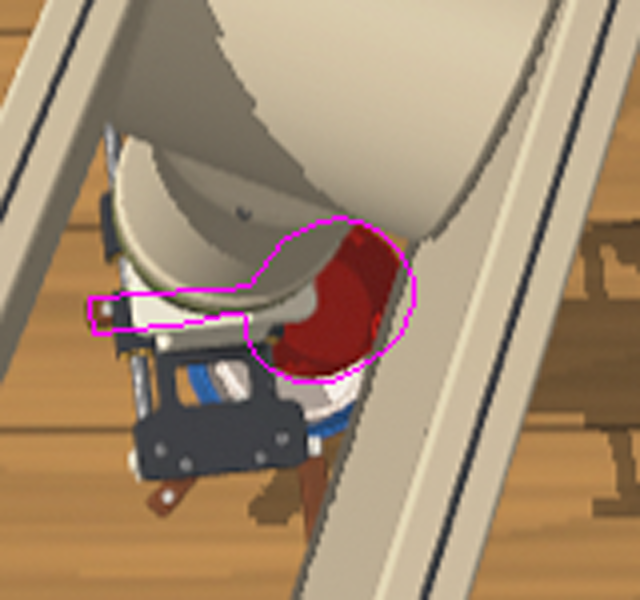

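The red pan is level and lines up with the model in both views. Correcting 5 mm, then lowering to just above the white rim.

step_arm(
  series=[
    [[-0.5, 0, 0.5, 0.3], [-0.5, 0, 1.8, 0.3], [-0.5, 0, 3.2, 0.3], [-0.5, 0, 4.5, 0.3], [-0.5, 0, 4.8, 0.3]],
  ],
)

```text
t: 20.92
ee_pos: [0.5655, -0.1743, 0.1116]
tcp_rot: [0.674, 0.739, -0.0, -0.001]
force: [0.8, -0.3, -1.8]
finger_gap: 0.145
```

```bash
python3 held.py pan_small h7; python3 g.py .5660 -.1746 .0687 95.3
```

```text
expected [ 0.5731 -0.256 ] 95.2840276873822 z 0.06842312453507732 [ 0.83384164 -0.28141116 -1.76263316] [ 0.04457788 -0.12297627  0.02518785]
scene [224. 149.  18.  26.] 0.88
scene [233. 193.  59.  37.] 0.85
top [347. 187.  69.  33.] 0.68
top [419. 325.  75.  35.] 0.57
ee [ 0.5669 -0.1749  0.1141] ang 95.3 gap 0.15 F [ 0.5 -0.8 -0.8] t 21.12
shift cm [ 0.04 -0.09  6.42] spin -0.0 tool R z [ 0.001 -0.    -1.   ]
```

View pics/h7_scene.png

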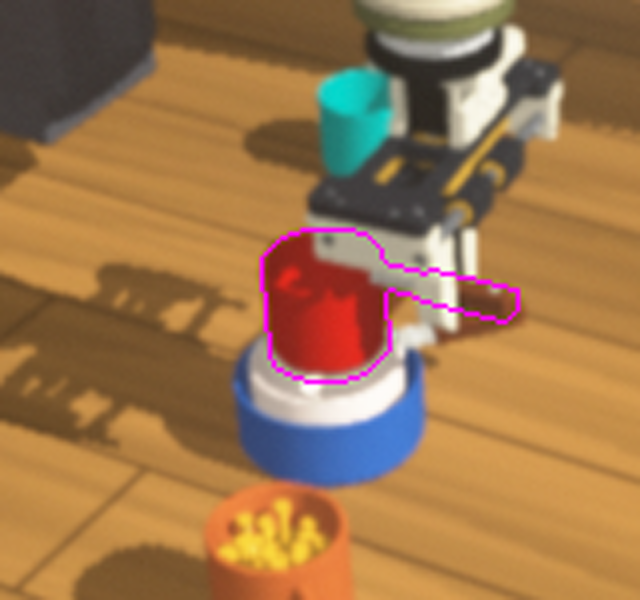

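View pics/h7_top.png

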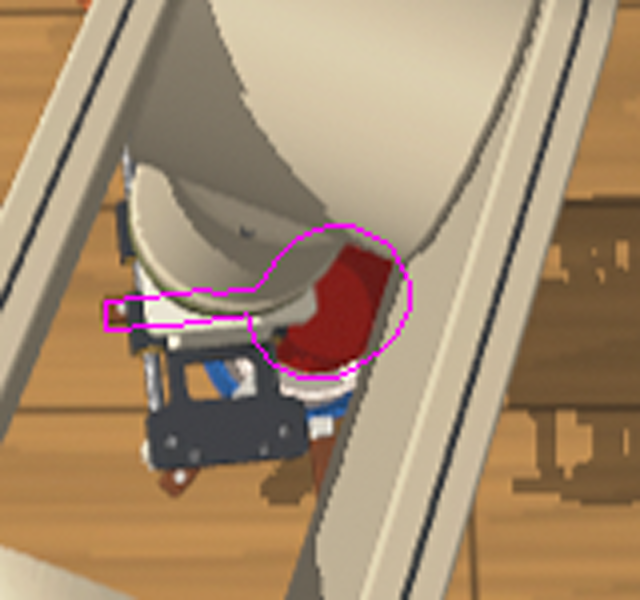

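The red pan is centred over the white one. Lowering.

step_arm(
  series=[
    [[0, 0, 1, 0], [0, 0, 2.2, 0], [0, 0, 3.4, 0], [0, 0, 4.4, 0], [0, 0, 5, 0]],
  ],
)

```text
t: 21.75
ee_pos: [0.5661, -0.1746, 0.0625]
tcp_rot: [0.674, 0.739, -0.0, -0.001]
force: [-0.2, 0.5, -1.2]
finger_gap: 0.15
```

step_arm(
  series=[
    [[0, 0, 0.3, 0], [0, 0, 0.6, 0], [0, 0, 0.8, 0]],
  ],
)

```text
t: 22.12
ee_pos: [0.5668, -0.1749, 0.0558]
tcp_rot: [0.674, 0.739, 0.0, 0.0]
force: [-0.1, -0.4, -1.0]
finger_gap: 0.148
```

step_arm(
  series=[
    [[0, 0, 0.15, 0], [0, 0, 0.3, 0], [0, 0, 0.3, 0]],
  ],
)

```text
t: 22.5
ee_pos: [0.5665, -0.1748, 0.0526]
tcp_rot: [0.674, 0.739, -0.0, -0.0]
force: [0.6, -0.5, -1.0]
finger_gap: 0.144
```

step_arm(
  series=[
    [[0, 0, 0.1, 0], [0, 0, 0.1, 0]],
  ],
)

```text
t: 22.75
ee_pos: [0.5666, -0.1748, 0.0516]
tcp_rot: [0.674, 0.739, -0.0, -0.0]
force: [0.0, 0.5, -1.7]
finger_gap: 0.146
```

step_arm(
  series=[
    [[0, 0, 0.1, 0], [0, 0, 0.1, 0]],
  ],
)

```text
t: 23.0
ee_pos: [0.5666, -0.1748, 0.0506]
tcp_rot: [0.674, 0.739, -0.0, -0.0]
force: [-0.7, -0.8, -0.8]
finger_gap: 0.142
```

step_arm(
  series=[
    [[0, 0, 0.1, 0], [0, 0, 0.1, 0], [0, 0, 0.1, 0]],
  ],
)

```text
t: 23.38
ee_pos: [0.5668, -0.1747, 0.0501]
tcp_rot: [0.674, 0.739, 0.0, 0.0]
force: [-0.8, 1.9, 4.4]
finger_gap: 0.145
```

```bash
python3 held.py pan_small h8
```

```text
expected [ 0.5744 -0.2563] 95.28833571498633 z 0.006878117653147914 [-0.82872712  1.90253674  4.41090097] [0.33615518 0.22513663 0.01506298]
scene [233. 208.  61.  20.] 0.84
scene [225. 151.  17.  30.] 0.74
top [419. 324.  75.  35.] 0.94
top [341. 197.  62.  28.] 0.76
```

View pics/h8_scene.png

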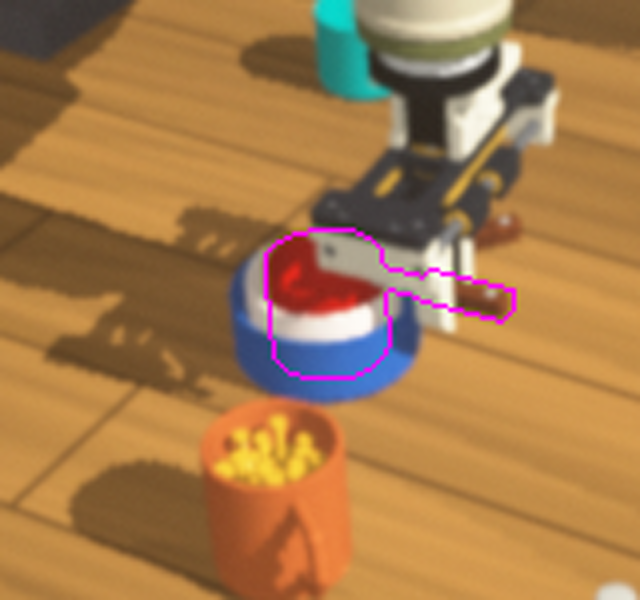

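Contact at TCP 0.050, as predicted, and the pan is seated. Releasing and backing off.

step_arm(
  series=[
    [[0, 0, 0, 0], [0, 0, 0, 0], [0, 0, 0, 0], [0, 0, 0, 0]],
  ],
  claw=0.35,
)

```text
t: 24.08
ee_pos: [0.5665, -0.1749, 0.0495]
tcp_rot: [0.674, 0.739, -0.0, -0.0]
force: [-0.7, 0.5, -0.2]
finger_gap: 0.347
```

step_arm(
  series=[
    [[0, 0, -1.5, 0], [0, 0, -4, 0], [0, 0, -8, 0], [0, 0, -12, 0], [0, 0, -15, 0]],
  ],
)

```text
t: 24.7
ee_pos: [0.5673, -0.1751, 0.2033]
tcp_rot: [0.674, 0.739, 0.001, 0.002]
force: [0.2, -0.5, -0.3]
finger_gap: 0.351
```

step_arm(
  series=[
    [[4, 0, 0, 0], [9, 0, 0, 0], [15, 0, 0, 0], [21, 0, 0, 0], [25, 0, 0, 0]],
  ],
)

```text
t: 25.32
ee_pos: [0.5433, 0.0766, 0.2012]
tcp_rot: [0.673, 0.739, 0.001, 0.0]
force: [-0.6, 0.1, 1.3]
finger_gap: 0.351
```

```bash
python3 - <<'E'
from h import *
from nest import nfit
for c in("scene","top"):
    im=camera(c); cv2.imwrite(f"pics/{c}9.png",im)
    z=im[150:265,300:420] if c=="top" else im[160:310,170:290]
    cv2.imwrite(f"pics/{c}9z.png",cv2.resize(z,None,fx=5 if c=="top" else 4,fy=5 if c=="top" else 4,interpolation=cv2.INTER_CUBIC))
    for n in P:
        for r in regions_of(c,n): print(c,n,np.round(r["extent"],0),round(r["conf"],2))
print(get_obs()["t"],get_obs()["ee_pos"])
E
```

```text
scene pan_large [219. 213.  46.  62.] 0.96
scene pan_large [291. 300.  12.  27.] 0.49
scene pan_medium [455. 229.  78.  40.] 0.74
scene pan_medium [232. 210.  72.  32.] 0.57
scene pan_small [235. 209.  60.  21.] 0.8
scene pan_small [238. 151.  46.  30.] 0.65
top pan_large [361. 210.  56.  82.] 0.75
top pan_medium [120. 291.  59.  54.] 0.59
top pan_medium [355. 204.  58.  61.] 0.56
top pan_small [419. 323.  77.  34.] 0.96
top pan_small [344. 190.  66.  37.] 0.92
25.725 [0.54382968 0.07293559 0.19995089]
```

View pics/top9.png

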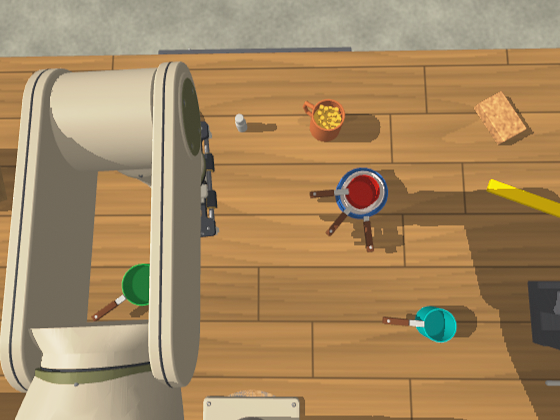

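View pics/top9z.png

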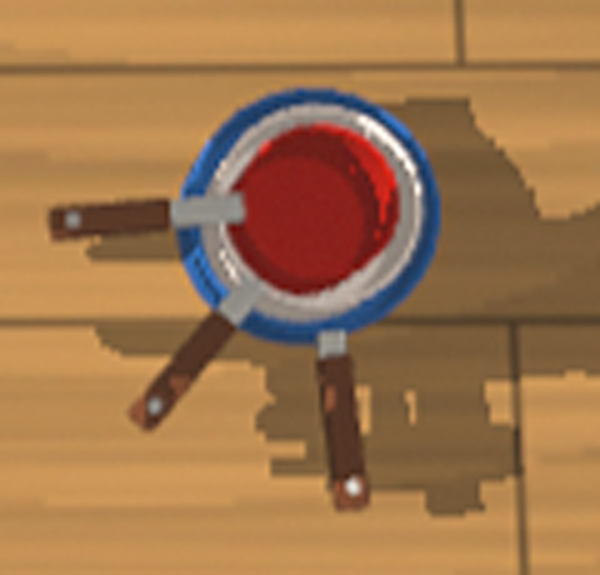

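View pics/scene9z.png

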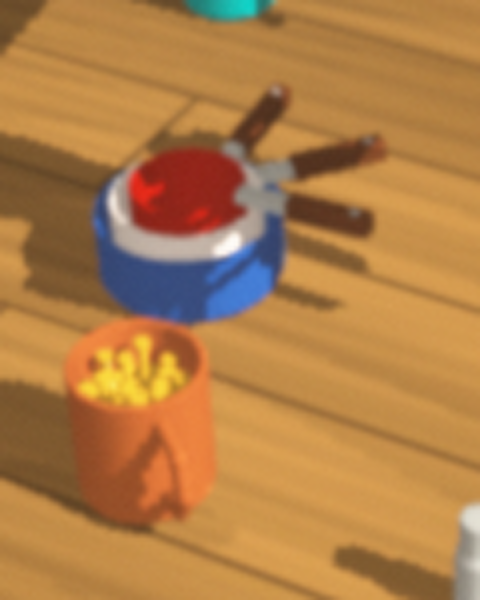

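The nest is complete: blue, white and red rims are concentric, and the handle ends show in the top view at (370,247), (330,232) and (314,194). One last numeric check.

```bash
python3 - <<'E'
from h import *
from nest import nfit
nfit("pan_small",.008,.060,{"scene":(235,209),"top":(344,190)},(.574,-.256,np.radians(95)))
nfit("pan_medium",.004,.048,{"scene":(232,210),"top":(355,204)},(.574,-.256,np.radians(140)))
# handle line angles by projecting from rim centre: blue
for r in regions_of("top","pan_large"):
    if abs(r["extent"][0]-360)<12:
        b=fit("pan_large",{"top":r["pixels"]},(.574,-.256,np.radians(185)));print("blue",np.round(b[:2],4),np.degrees(b[2]),b[3])
i=camera("top")
for c,n in(("top","pan_large_grip"),("top","pan_medium_grip"),("top","pan_small_grip")):
    for m in mark_of(c,n): print(n,np.round(m["xy"],1),round(m["conf"],2),[np.round(np.degrees(np.arctan2(*(ray("top",m["xy"],z)-[.5743,-.2558])[::-1]))%360,1) for z in(.05,.06,.07)])
E
```

```text
pan_small ['scene'] [ 0.5773 -0.2537] 96.2 0.144
pan_small ['top'] [ 0.5743 -0.2535] 94.3 0.093
pan_small ['scene', 'top'] [ 0.5752 -0.2544] 95.1 0.127
pan_medium ['scene'] [ 0.5814 -0.252 ] 144.2 0.542
pan_medium ['top'] [ 0.5735 -0.2556] 139.5 0.579
pan_medium ['scene', 'top'] [ 0.5764 -0.2547] 141.1 0.592
blue [ 0.575  -0.2561] 185.34225642976412 0.6573513705945176
pan_large_grip [366.6 236.9] 0.81 [np.float64(183.7), np.float64(182.5), np.float64(181.4)]
pan_large_grip [243.5 128. ] 0.4 [np.float64(60.9), np.float64(61.3), np.float64(61.8)]
pan_medium_grip [333.6 222.4] 0.79 [np.float64(137.1), np.float64(137.0), np.float64(136.9)]
pan_medium_grip [359.8 192.6] 0.51 [np.float64(121.5), np.float64(125.0), np.float64(126.9)]
pan_small_grip [393.7 321.3] 0.87 [np.float64(191.7), np.float64(191.2), np.float64(190.8)]
pan_small_grip [318.1 193.8] 0.81 [np.float64(93.3), np.float64(94.3), np.float64(95.2)]
```

Handles read about 185°, 140° and 95°, so each step is about 45° to the same side. The blue pan is unmoved. Handing in.

```bash
python3 -c "
from station import *
print(job_done()); print(get_obs()['t'])"
```

```text
the job is handed in; nothing more can be done
None
the job is handed in; nothing more can be done
```

The pans are nested and the job is handed in; it gives no verdict. I set the white pan in the blue one first, then the red one in the white one, holding each by its handle. I lowered each the last few millimetres until the floor took its weight, with contact forces of about 5 N or less, then released and moved the arm clear. It took about 26 s of the 67 s.

- **Seating:** both pans touched down within about 0.2 mm of the predicted height, so they should be flat on the floor below. The rims look concentric in both cameras.
- **Handle angles:** blue about 185°, white about 140°, red about 95°, which is two steps of about 45° to the same side.
- **Left alone:** the blue pan's fitted pose did not change within about 1 mm. In the last pictures I compared, the mug and socket had not moved. The tin was hidden by the arm in the final top view; it was in place in the view just before the red pan was picked up, and the arm stayed well above it afterwards.

**Checks that disagreed or were weak:**
- With all three pans stacked, the final white and blue mask fits overlapped poorly, because the pans hide each other. For those two angles I rely on the earlier clean fits: white 140–142° just after it was placed, blue 185° at the start.
- The scene camera gave the white and red pans about 3–5 mm further out in x than the top camera did.
- The network's handle marks gave 184°, 137° and 95°, so its two steps are about 47° and 42°.

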